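# Check the lid switch of a donated vacuum packer

### The job

Check by feel the lid switch of the opened vacuum packer. First make the packer safe: lift the hood of the grey isolator box, throw the toggle beneath it over to its other side (off) and lower the hood fully again. Then reach in under the raised lid and press the roller of the lid switch gently down just until it clicks, hold it there for about a second without pushing it on into overtravel, and let it come right up again; do not knock the lid and leave everything else on the table where it is.

Things in the scene. Friction and masses are not known exactly. Their poses are not given: they have to be found in the camera images.
- packer: Steel chamber vacuum packer, 380 deep (x) x 360 wide (y) x 165 mm high, fixed on the table. Origin: centre of its underside; +x points from its front (control panel) to its rear (lid hinge). Behind the rubber-edged chamber, at x 48 to 165, y -145 to 145 mm, an open service bay 68 mm deep (its cover is off) holds the lid switch. Rims level at z = 165 mm.
- lid (a joint): Hinge angle of the packer's clear lid with aluminium frame, rad: 0 closed, about 1.0 now (raised, stiff hinge). Hinge line along the packer's y at x 178, z 179 mm. The lid, 360 long x 330 mm wide, leans forward over the bay, so there is no room straight above the switch: come in from the packer's front side, tool pointing down and rearward, about 30 to 45 degrees from vertical.
- lid_edge (a point): Middle of the raised lid's free edge, on its underside, 360 mm from the hinge line.
- switch: Steel bracket of the lid switch on the bay's floor. Origin: centre of its foot, at x 95, y -10, z 97 mm in the packer's frame, axes parallel to the packer's. It carries the black microswitch (64 x 26 x 34 mm, white plunger on top), which sits up to 9 mm higher or lower in its slots from one time to the next, so that the click comes sooner or later in the lever's travel.
- roller_mid (a point): Centre of the switch's roller: grey, 20 mm diameter, 16 mm long, axis along the packer's x, turning freely at the end of the lever. With the lever up it is at x 95, y 27, z 164 mm in the packer's frame, its top 9 mm above the rims, 83 mm in front of the lid's hinge line. Moves with the lever.
- lever_pivot (a point): Pivot of the switch's steel lever (14 mm wide), 78 mm from the roller's centre towards the packer's -y. Free, the lever rises 10 degrees towards the roller; pressed straight down, the roller gives a light 0.5 to 0.7 N until the lever meets the plunger, after 1 to 18 mm (different each time, not given).
- lever (a joint): Angle of the switch's lever, rad: 0 free (up), grows as the roller goes down (0.01 rad = 0.8 mm); springs back. From meeting the plunger the force rises within 2.5 mm to a peak of 5 to 6 N, then drops to about 2.5 N within 3 mm more: that drop is the click. Then it climbs again: 6 N some 2.5 mm on, 9 N where overtravel begins, 4.5 mm of roller travel beyond the middle of the drop.
- isolator: Grey weatherproof isolator box lying on its back, fixed: 130 (x) x 190 (y) x 70 mm high, on a flange 150 x 210 x 8 mm. Origin: centre of its underside; +x points from the hood's lip side to its hinge side. On top, along y: a round black socket outlet (centre y = -62 mm, 6 mm high) and the hood over the toggle (centre y = +30 mm).
- hood (a joint): Angle of the isolator's hood, rad: 0 shut, 1.57 upright, stop at 1.85. A hollow grey cover open below, 120 long from the hinge x 110 wide x 60 mm high, with a thumb lip. Stiff hinge: it stays where it is left; about 1 N at the lip moves it. Past 1.2 rad it is clear of the toggle.
- hood_hinge (a point): Middle of the hood's hinge axis, at x 58, y 30, z 70.5 mm in the isolator's frame; the axis runs along the isolator's y.
- hood_lip (a point): Middle of the front edge of the hood's thumb lip, 152 mm from the hinge axis; the lip is 70 mm wide, 7 mm thick, and stands out 32 mm from the foot of the hood's front wall, 29 mm beyond the box. Shut, its underside is 70 mm above the table, with free space beneath. Moves with the hood.
- toggle_tip (a point): Centre of the 15 mm steel ball on the toggle under the hood, 44 mm from the toggle's pivot (x 0, y 30, z 70 mm in the isolator's frame). Moves with the toggle.
- toggle (a joint): Angle of the toggle, rad: 0 on (leaning 0.4 rad towards the isolator's +y, away from the socket, as it starts), 0.8 off (leaning as far towards the socket). It snaps over the centre; a sideways push of a few N at the ball throws it.
- cover: The bay's cover: steel plate 290 x 110 mm, 14 mm high, lying loose on the table; leave it. Origin: centre of its underside.
- driver: Black-handled screwdriver 200 mm long lying on the table; leave it. Origin at its middle, underneath.
- mug: White mug, 82 mm diameter, 95 mm high; leave it. Origin: centre of its underside.
- vase: White vase, 92 mm diameter, 205 mm high; leave it. Origin: centre of its underside.
- trophy: Brass trophy cup, 92 mm diameter, 170 mm high; leave it. Origin: centre of its underside.
- bottle: Green bottle, 68 mm diameter, 250 mm high; leave it. Origin: centre of its underside.
- jar: Glass jar, 70 mm diameter, 85 mm high; leave it. Origin: centre of its underside.

How it is judged:
By the outcome, as a careful person would: the job done as asked, in the order asked, and still so for the second after the job is handed in, with the robot touching nothing.
It also fails if it takes over 70 s, if anything falls off the work surface, if the arm or the gripper's body presses on something with over 40 N, if the wrist force passes 120 N, or if a joint passes its speed limit or range.

### The arm

A 6-joint arm with a two-finger parallel gripper is mounted at the origin on the work surface. World frame = base frame: x ahead of the robot, y to its left, z up, the work surface at z = 0. Lengths are in m, angles in degrees, forces in N, time in s.
With the tool pointing down it reaches from about 0.4 to 0.825 m from the base axis. Payload 7 kg.
Tool frame: the origin (TCP) lies between the finger pads, 19 mm behind the fingertips; this is the grasp point; z points along the fingers, y is the line along which they close (so a half turn about z gives the same grasp; the last joint's range is limited). The gripper opens to 88 mm and grips with 3 to 60 N. Pads are 19 mm wide; open, the fingers measure 130 mm over their backs; the gripper's body (78 mm by 193 mm) begins 47 mm behind the grasp point.
Start: joints at [89.903, 20.546, 0.682, 0, -70.136, -16.507], TCP at [0.193, 0.647, 0.245] pointing down, gripper open.
Joint ranges: [-176.03, 176.03], [-82.01, 121.73], [-58.28, 71.71], [-173.87, 95.51], [-174.79, -0.11], [-173.66, 173.66]. Speed limits (degrees/s): [136.94, 136.94, 172.46, 180, 180, 180].

### API

Orientations are given as [roll, pitch, yaw] about the fixed x, y, z axes, in that order (R = Rz(yaw) Ry(pitch) Rx(roll)).
In Python, from plant import ctrl gives the robot as it stands. The module is installed in compiled form; this text tells all that it offers.
- The arm moves only by the tool send_rows, never from a script. Its argument "plan" is a list that holds one entry, the list of rows, each a list of 6 numbers: the shift along the tool's x, y, z in cm, then the turn, a rotation vector about the tool's x, y, z in degrees. A call has 1 to 8 rows; each row is the pose to reach, as a shift and turn from the pose commanded when the call began, along the tool's axes at that moment; what a row does not reach only later rows make up. A row lasts 1/12 s, in which the tool goes at most 41.7 mm and 7.16 degrees, less where a joint would pass 70% of its speed; a pose out of reach is approached as far as the arm can. A call with a gripper value outside its range is refused whole. "fingers" is the opening, from 0 (shut) to 1 (fully open), set as the call begins (left out, the last holds). The fingers move at their own pace and stop on an object; the grip force is fixed at half the most. Time passes only in rows, so rows that repeat a pose let the fingers close. It gives the time, the measured TCP pose, the force, the opening and the grip force at its end, in the units of the state.
- ctrl.get_obs(): the state, without advancing time (a new reading comes with each control period).
- ctrl.snapshot(name): name is "side" or "top"; returns a dict with "img" (400x640x3 uint8, red, green, blue), "K" (3x3 intrinsics, pixels), "pose" (4x4, takes a point from camera to world coordinates). Camera axes: x right, y down, z forward; pixel columns grow to the right and rows downward; lengths in m; the calibration is good to about 2 mm. A picture is of the moment at which its call begins. There is no depth.
- ctrl.close_job(): hands the job in; it is judged then, once.
The state is a dict: "clock": time; "joint_pos": joint angles; "qvel": joint speeds; "tau": joint torques, N m; "tool_pos": TCP position; "orientation": TCP orientation; "force": force on the tool from outside, world axes, zero at the start; "moment": the same for the moment, N m; "opening": finger opening in m; "gripper_force": force on a finger pad.
Only numpy, scipy, OpenCV 4.12 (cv2) and the standard library are available. Lean on these libraries where they do the work, as an engineer would, in place of code of your own. Each camera call takes 0.05 s, during which the arm holds its last target. There are 200 camera calls.

## Working session

There is one attempt and no reset: what is moved stays moved. The work goes in short steps, Python scripts to look and compute and a tool call to move; the robot and the scene stay as the last step left them, time stands still between calls to the robot, and variables do not carry over. Pictures are saved under pics/ and viewed, at most 10 in all, crops included, and the job is handed in when it is done.

Besides the shell and the picture viewer there is one more tool, called after "Call:" as name([rows], argument=value, ...), one row to a line, values as JSON. send_rows: Moves the arm, as the interface text tells. Its arguments: {"type":"object","properties":{"plan":{"type":"array","items":{"type":"array","items":{"type":"array","items":{"type":"number"}}}},"fingers":{"type":"number"}},"required":["plan"]}

```bash
mkdir -p pics
python3 - <<'E'
from plant import ctrl
import cv2,numpy as np
for n in("side","top"):
    s=ctrl.snapshot(n); cv2.imwrite(f"pics/{n}0.png",s["img"][:,:,::-1]); np.savez(f"{n}.npz",**{k:s[k] for k in("K","pose","img")})
    print(n,s["K"].tolist(),np.round(s["pose"],4).tolist())
print(ctrl.get_obs())
E
```

```text
side [[392.5346303165308, 0.0, 325.2988281378722], [0.0, 392.5346303165308, 204.40217209591958], [0.0, 0.0, 1.0]] [[-0.9024, -0.4091, 0.1349, 0.3546], [-0.4308, 0.8552, -0.2883, 0.339], [0.0026, -0.3183, -0.948, 1.5255], [0.0, 0.0, 0.0, 1.0]]
top [[385.25688251417773, 0.0, 324.665508880418], [0.0, 385.25688251417773, 198.88604228866345], [0.0, 0.0, 1.0]] [[0.0249, -0.9893, 0.1439, 0.3762], [-0.9995, -0.0218, 0.0229, -0.0965], [-0.0196, -0.1444, -0.9893, 1.4173], [0.0, 0.0, 0.0, 1.0]]
{'clock': 0.1, 'joint_pos': array([ 8.99026906e+01,  2.05867125e+01,  6.39974234e-01, -1.81353273e-02,
       -7.01375182e+01, -1.65064708e+01]), 'qvel': array([-0.10668513, -0.15564068,  0.04583191,  0.11155526, -0.03492872,
       -0.00262785]), 'tau': array([-1.01156464e-03, -5.84160304e+01,  2.93747413e+01,  7.01548621e+00,
        1.00908711e-02, -5.16737475e-05]), 'tool_pos': array([0.19279124, 0.64645056, 0.24452933]), 'orientation': array([ 1.79914372e+02, -7.59467110e-03, -1.66099488e+01]), 'force': array([-0.01209542,  0.06253994, -0.71966728]), 'moment': array([-0.02784822,  0.01597581, -0.0082109 ]), 'gripper_force': 0.0, 'opening': 0.0873197695558505}
```

View pics/side0.png

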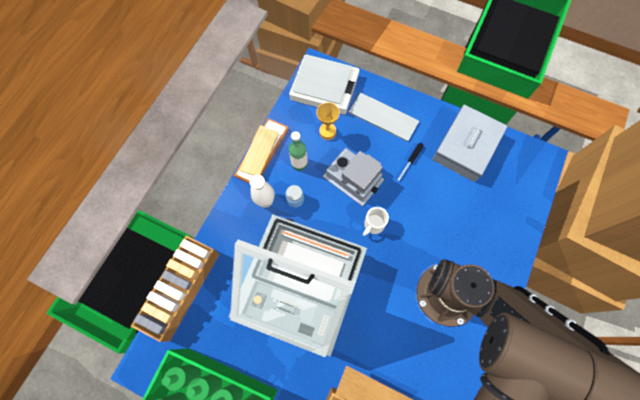

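View pics/top0.png

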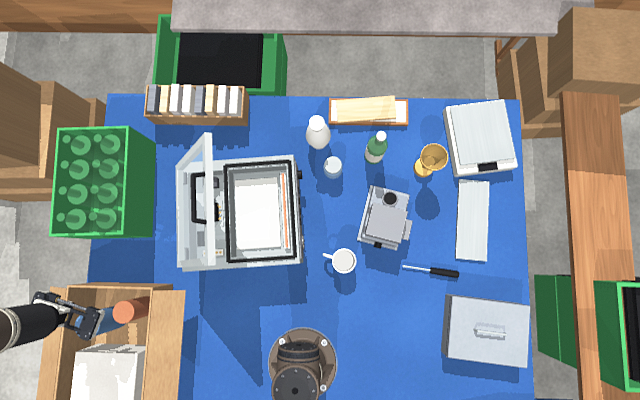

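The top view shows the packer around (240,210) with its lid raised at the left, and the isolator around (385,217) with the socket at (390,198). I'll enlarge both.

Run:
```python
import cv2,numpy as np
t=cv2.imread("pics/top0.png");s=cv2.imread("pics/side0.png")
def c(i,x,y,w,h,k):return cv2.resize(i[y:y+h,x:x+w],None,fx=k,fy=k,interpolation=cv2.INTER_CUBIC)
a=np.hstack([c(t,350,175,70,80,5),c(s,315,135,80,80,5)])
cv2.imwrite("pics/iso.png",a)
b=np.hstack([c(t,170,125,140,150,2.8),c(s,225,210,145,150,2.8)])
cv2.imwrite("pics/pack.png",b);print(a.shape,b.shape)
```

```text
(400, 750, 3) (420, 798, 3)
```

View pics/iso.png

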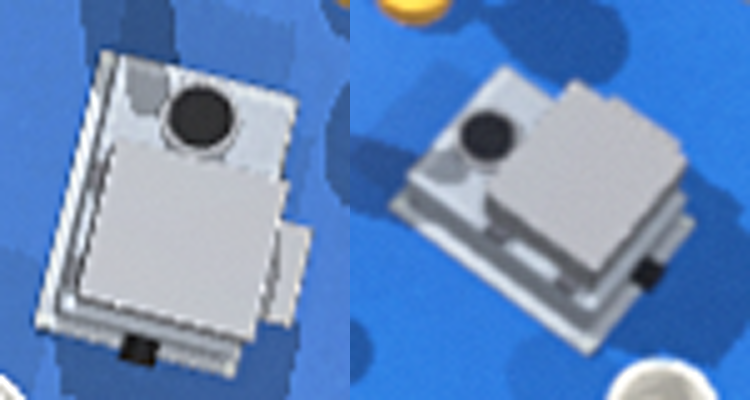

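View pics/pack.png

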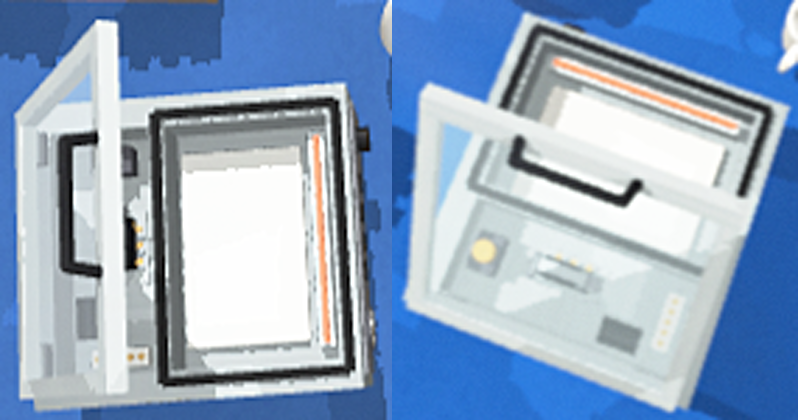

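```bash
cat > geo.py <<'E'
import numpy as np,cv2
from scipy.spatial.transform import Rotation as R
from scipy.optimize import least_squares
C={n:np.load(f"{n}.npz") for n in("top","side")}
def proj(n,P):
    T=np.linalg.inv(C[n]["pose"]);p=np.atleast_2d(P)@T[:3,:3].T+T[:3,3];q=p@C[n]["K"].T;return q[:,:2]/q[:,2:]
def tow(p,P): return R.from_euler('z',p[2]).apply(np.atleast_2d(P))+[p[0],p[1],0]
def ray0(n,uv,z):
    d=C[n]["pose"][:3,:3]@np.linalg.inv(C[n]["K"])@[*uv,1];o=C[n]["pose"][:3,3];return o+d*(z-o[2])/d[2]
def draw(img,n,P,col,k=1,o=(0,0)):
    q=((proj(n,P)-o+.5)*k).astype(int);cv2.polylines(img,[q.reshape(-1,1,2)],True,col,1,cv2.LINE_AA)
def rect(x0,x1,y0,y1,z):return np.array([[x0,y0,z],[x1,y0,z],[x1,y1,z],[x0,y1,z]])/1e3
E
cat > fit.py <<'E'
from geo import *
iso=[("top",(371,185.4),(75,-105,8)),("top",(409.6,194.6),(-65,-95,70)),("top",(357.6,240.6),(75,105,8)),("top",(397,250),(-75,105,8)),
("top",(412,220.6),(-94,-5,77)),("top",(408,240.4),(-94,65,77)),("top",(373.6,203.6),(58,-25,130)),("top",(408,211),(-62,-25,130)),("top",(400,243),(-62,85,130)),("top",(366,235),(58,85,130)),("top",(390,198.4),(0,-62,76)),
("side",(323,176),(75,-105,8)),("side",(363,205.4),(75,105,8)),("side",(383.6,179),(-75,105,8)),("side",(346,148.6),(-65,-95,70)),("side",(360,151),(-62,-25,130)),("side",(343,173),(58,-25,130)),("side",(364.4,189),(58,85,130)),("side",(342.4,162),(0,-62,76))]
pk=[("top",(292.5,155.7),(-190,-180,165)),("side",(274.3,215.4),(-190,-180,165)),("side",(366,247.5),(-190,180,165)),("side",(229.6,317),(190,-180,165)),("side",(327.9,356.4),(190,180,165))]
for nm,pts in(("iso",iso),("pk",pk)):
    f=lambda p:np.concatenate([(proj(n,tow(p,np.array(X)/1e3))[0]-uv) for n,uv,X in pts])
    g=ray0("top",(385,217),.07) if nm=="iso" else ray0("top",(240,210),.165)
    r=least_squares(f,[g[0],g[1],np.pi/2],loss="soft_l1");print(nm,r.x.round(4),np.degrees(r.x[2]))
    print(f(r.x).reshape(-1,2).round(1).tolist());np.save(nm+".npy",r.x)
i=np.load("iso.npy");p=np.load("pk.npy")
lid=lambda a:np.array([[178-360*np.cos(a),-165,179+360*np.sin(a)],[178-360*np.cos(a),165,179+360*np.sin(a)],[178,165,179],[178,-165,179]])/1e3
out=[]
for n,o,k in(("top",(350,175),4),("side",(315,135),4),("top",(170,125),2.4),("side",(225,205),2.4)):
    w,h=(80,80) if k==4 else (150,155)
    im=cv2.resize(C[n]["img"][o[1]:o[1]+h,o[0]:o[0]+w,::-1],None,fx=k,fy=k,interpolation=cv2.INTER_CUBIC)
    if k==4:
        for r_,c in((rect(-75,75,-105,105,8),(0,0,255)),(rect(-65,65,-95,95,70),(0,255,0)),(rect(-62,58,-25,85,130),(255,0,255)),(rect(-94,-62,-5,65,77),(0,255,255))):draw(im,n,tow(i,r_),c,k,o)
    else:
        for r_,c in((rect(-190,190,-180,180,165),(0,0,255)),(rect(48,165,-145,145,165),(0,255,0)),(lid(1.0),(255,0,255)),(rect(-190,190,-180,180,0),(255,255,0)),(rect(87,103,17,37,174),(0,0,255))):draw(im,n,tow(p,r_),c,k,o)
    out.append(im)
a=np.hstack(out[:2]);b=np.hstack(out[2:]);a=np.hstack([a,np.zeros((a.shape[0],b.shape[1]-a.shape[1],3),np.uint8)])
cv2.imwrite("pics/ov.png",b);cv2.imwrite("pics/ov.png",np.vstack([a[:230] if 0 else cv2.resize(a,None,fx=.7,fy=.7) if 0 else a,b])[:600+200]);x=cv2.imread("pics/ov.png");print(x.shape)
cv2.imwrite("pics/ov.png",cv2.resize(x,None,fx=min(1,600/x.shape[0]),fy=min(1,600/x.shape[0]),interpolation=cv2.INTER_AREA))
E
python3 fit.py
```

```text
iso [ 0.5161 -0.2804  1.3495] 77.31988252930296
[[-1.1, 0.1], [0.1, -0.2], [-0.9, 0.1], [0.2, 0.8], [0.8, 0.4], [0.5, 0.2], [-0.7, -0.7], [-0.1, 0.5], [0.8, 0.6], [-0.6, -0.3], [-0.1, 0.4], [-0.5, 0.1], [-0.1, 0.2], [0.7, -0.2], [-0.5, -1.7], [-0.1, -0.6], [-1.6, -0.5], [-0.0, 0.0], [-0.1, 0.2]]
pk [0.5066 0.2151 1.6637] 95.32470752888848
[[0.4, -0.4], [-1.6, -0.8], [1.1, 0.9], [-0.8, -0.1], [2.4, 0.4]]
(692, 720, 3)
```

View pics/ov.png

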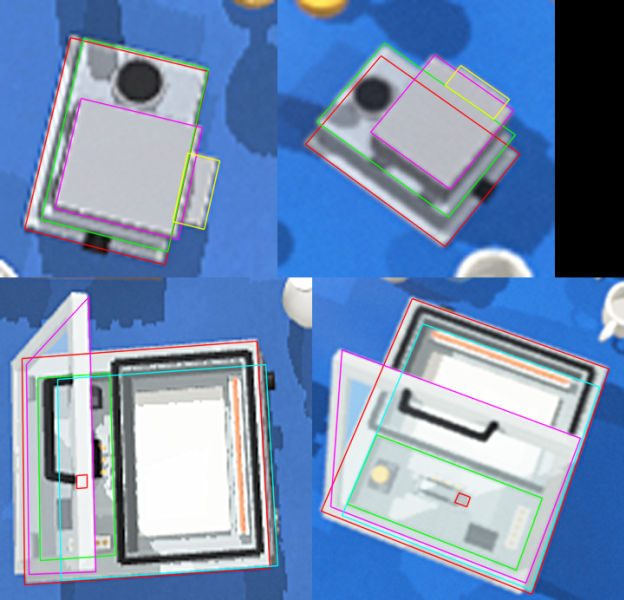

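The isolator overlay fits to within a pixel. The packer is a little off, so I'll refine it by silhouette against the blue table.

```bash
cat > ref.py <<'E'
from geo import *
from scipy.optimize import minimize
p0=np.load("pk.npy")
box=np.vstack([rect(-190,190,-180,180,z) for z in(0,165)])
def lid(a):
    return np.array([[178-L*np.cos(a)-t*np.sin(a),y,179+L*np.sin(a)-t*np.cos(a)] for L in(-15,375) for y in(-180,180) for t in(-20,15)])/1e3
def fill(n,P,k=8):
    q=cv2.convexHull((((proj(n,P)+.5)*k-.5)).astype(np.float32))
    m=np.zeros((400,640),np.uint8);qi=np.round((q/k-.0)*256).astype(np.int32);cv2.fillConvexPoly(m,qi,255,cv2.LINE_AA,8);return m/255.
M={};W={}
for n in C:
    im=C[n]["img"].astype(int);M[n]=1-np.clip((im[:,:,2]-im[:,:,0]-30)/60.,0,1)
    b=fill(n,tow(p0,box));d=cv2.dilate(b,np.ones((13,13)))-cv2.erode(b,np.ones((13,13)))
    W[n]=(d>0)*(fill(n,tow(p0,lid(1.0)))==0);print(n,W[n].sum())
f=lambda p:sum((W[n]*(fill(n,tow(p,box))-M[n])**2).sum() for n in C)
best=None
for d in np.random.default_rng(0).normal(0,1,(12,3))*[.006,.006,.02]:
    s=np.vstack([p0+d]+[p0+d+e for e in np.diag([.006,.006,.02])])
    r=minimize(f,p0+d,method="Nelder-Mead",options=dict(initial_simplex=s,xatol=1e-5,fatol=1e-3,maxiter=200))
    if best is None or r.fun<best.fun:best=r
print(f(p0),best.fun,best.x.round(4),np.degrees(best.x[2]))
for n in C: print(n,(W[n]*(fill(n,tow(best.x,box))-M[n])**2).sum())
np.save("pk.npy",best.x)
p=best.x;i=np.load("iso.npy")
for nm,P in(("roller",(95,27,164)),("pivot",(95,-50,151)),("lid_edge",(178-360*np.cos(1),0,179+360*np.sin(1))),("hinge",(178,0,179))):print(nm,tow(p,np.array(P)/1e3)[0].round(4))
for nm,P in(("lip",(-94,30,74)),("hhinge",(58,30,70.5)),("tip",(0,30+44*np.sin(.4),70+44*np.cos(.4)))):print(nm,tow(i,np.array(P)/1e3)[0].round(4))
for n,uv,z in(("mug top",(344,260),.095),("bottle cap",(381,137),.25),("trophy top",(433,155),.17),("jar",(333,162),.085),("vase",(318,122),.2)):print(n,ray0("top",uv,z).round(3))
E
python3 ref.py
```

```text
top 4069
side 3522
262.59397347174166 96.5729815455594 [0.5107 0.2162 1.6669] 95.50502759956493
top 71.29813148788926
side 25.27485005767013
roller [0.4747 0.3082 0.164 ]
pivot [0.5513 0.3155 0.151 ]
lid_edge [0.5122 0.1998 0.4819]
hinge [0.4936 0.3934 0.179 ]
lip [ 0.4662 -0.3655  0.074 ]
hhinge [ 0.4996 -0.2172  0.0705]
tip [ 0.4701 -0.27    0.1105]
mug top [ 0.361 -0.136  0.095]
bottle cap [ 0.745 -0.241  0.25 ]
trophy top [ 0.712 -0.422  0.17 ]
jar [ 0.703 -0.092  0.085]
vase [ 0.808 -0.04   0.2  ]
```

```bash
cat > pl.py <<'E'
from geo import *
from plant import ctrl
I=np.load("iso.npy");P=np.load("pk.npy")
iso=lambda *X:tow(I,np.array(X)/1e3)[0]
pk=lambda *X:tow(P,np.array(X)/1e3)[0]
dr=lambda p,*v:R.from_euler('z',p[2]).apply(v)
def ori(z,y):
    z=np.array(z,float)/np.linalg.norm(z);y=np.array(y,float);y-=z*(y@z);y/=np.linalg.norm(y)
    return R.from_matrix(np.array([np.cross(y,z),y,z]).T)
DOWN=np.array([0,0,-1.])
def cur():
    o=ctrl.get_obs();return np.array(o["tool_pos"]),R.from_euler('xyz',o["orientation"],degrees=True)
def plan(targets,start=None):
    p,r=start or cur()
    for t,q in targets:
        row=np.r_[r.inv().apply(t-p)*100,(r.inv()*q).as_rotvec(degrees=True)].round(2);row[3:]=row[3:].round(1)
        n=max(np.linalg.norm(row[:3])/4.17,np.linalg.norm(row[3:])/7.16)
        print(row.tolist(),"rows %.1f"%n);p=p+r.apply(row[:3]/100);r=r*R.from_rotvec(row[3:],degrees=True)
    return p,r
def grip(c,tilt): # lip grip: point c, tool tilted outwards
    a=np.radians(tilt);q=ori(dr(I,np.sin(a),0,-np.cos(a)),dr(I,0,1,0));return q
E
cat > a.py <<'E'
from pl import *
p,r=cur();G=grip(None,30);g=iso(-84,30,74)-.010*G.apply([0,0,1])
y=lambda d:R.from_euler('z',d,degrees=True)*r
T=[(np.array([.28,.55,.48]),r),(np.array([.46,.33,.64]),y(-20)),(np.array([.5,.1,.64]),y(-50)),(np.array([.5,-.2,.5]),y(-86)),
(g-.1*G.apply([0,0,1]),G),(g,G)]
plan(T)
E
python3 a.py
```

```text
[11.12, 6.78, -23.54, 0.0, 0.0, 0.0] rows 6.5
[23.54, 15.97, -15.97, -0.0, -0.0, 20.0] rows 7.8
[16.92, 16.07, 0.03, -0.0, -0.1, 30.0] rows 5.6
[27.55, 11.89, 14.01, -0.0, -0.0, 36.0] rows 7.9
[21.37, -0.35, 33.08, 0.1, -30.0, 0.0] rows 9.4
[-0.0, 0.0, 10.0, 0.0, -0.0, 0.0] rows 2.4
```

Call:
send_rows([
  [[11.12, 6.78, -23.54, 0, 0, 0], [11.12, 6.78, -23.54, 0, 0, 0], [11.12, 6.78, -23.54, 0, 0, 0], [11.12, 6.78, -23.54, 0, 0, 0], [11.12, 6.78, -23.54, 0, 0, 0], [11.12, 6.78, -23.54, 0, 0, 0], [11.12, 6.78, -23.54, 0, 0, 0]],
], fingers=1)

```text
clock: 0.68
tool_pos: [0.2819, 0.5485, 0.4865]
orientation: [-179.6, -0.1, -16.7]
force: [-0.7, -0.0, 2.2]
opening: 0.0877
gripper_force: 0.0
```

Call:
send_rows([
  [[23.54, 15.97, -15.97, 0, 0, 20], [23.54, 15.97, -15.97, 0, 0, 20], [23.54, 15.97, -15.97, 0, 0, 20], [23.54, 15.97, -15.97, 0, 0, 20], [23.54, 15.97, -15.97, 0, 0, 20], [23.54, 15.97, -15.97, 0, 0, 20], [23.54, 15.97, -15.97, 0, 0, 20], [23.54, 15.97, -15.97, 0, 0, 20]],
])

```text
clock: 1.35
tool_pos: [0.4609, 0.3274, 0.6421]
orientation: [-179.9, -0.0, -36.6]
force: [1.1, 1.0, 0.9]
opening: 0.0877
gripper_force: 0.0
```

Call:
send_rows([
  [[16.92, 16.07, 0, 0, 0, 30], [16.92, 16.07, 0, 0, 0, 30], [16.92, 16.07, 0, 0, 0, 30], [16.92, 16.07, 0, 0, 0, 30], [16.92, 16.07, 0, 0, 0, 30], [16.92, 16.07, 0, 0, 0, 30]],
])

```text
clock: 1.85
tool_pos: [0.4997, 0.0964, 0.6411]
orientation: [-180.0, -0.0, -66.8]
force: [0.2, -0.4, 0.7]
opening: 0.0875
gripper_force: 0.0
```

Good tracking. On to the pre-grasp.

Call:
send_rows([
  [[27.55, 11.89, 14.01, 0, 0, 36], [27.55, 11.89, 14.01, 0, 0, 36], [27.55, 11.89, 14.01, 0, 0, 36], [27.55, 11.89, 14.01, 0, 0, 36], [27.55, 11.89, 14.01, 0, 0, 36], [27.55, 11.89, 14.01, 0, 0, 36], [27.55, 11.89, 14.01, 0, 0, 36], [27.55, 11.89, 14.01, 0, 0, 36]],
])

```text
clock: 2.52
tool_pos: [0.4996, -0.2021, 0.4993]
orientation: [180.0, 0.0, -102.6]
force: [1.6, 0.2, 1.3]
opening: 0.0875
gripper_force: 0.0
```

Call:
send_rows([
  [[18, -0.3, 16, 0, -30, 0], [18, -0.3, 16, 0, -30, 0], [18, -0.3, 16, 0, -30, 0], [18, -0.3, 16, 0, -30, 0], [18, -0.3, 16, 0, -30, 0], [18, -0.3, 16, 0, -30, 0], [18, -0.3, 16, 0, -30, 0], [18, -0.3, 16, 0, -30, 0]],
])

```text
clock: 3.18
tool_pos: [0.4628, -0.3781, 0.3367]
orientation: [179.6, 30.2, -103.0]
force: [0.2, -0.2, 1.7]
opening: 0.0875
gripper_force: 0.0
```

```bash
cat > b.py <<'E'
from pl import *
G=grip(None,30);g=iso(-84,30,74)-.010*G.apply([0,0,1])
print(cur()[0]);plan([(g-.06*G.apply([0,0,1]),G),(g,G)])
E
python3 b.py
```

```text
[ 0.46279698 -0.37807314  0.3366787 ]
[11.19, -0.18, 16.86, 0.2, 0.2, -0.3] rows 4.9
[-0.0, -0.01, 6.0, 0.0, -0.0, 0.0] rows 1.4
```

Call:
send_rows([
  [[11.19, -0.18, 16.86, 0.2, 0.2, -0.3], [11.19, -0.18, 16.86, 0.2, 0.2, -0.3], [11.19, -0.18, 16.86, 0.2, 0.2, -0.3], [11.19, -0.18, 16.86, 0.2, 0.2, -0.3], [11.19, -0.18, 16.86, 0.2, 0.2, -0.3], [11.19, -0.18, 16.86, 0.2, 0.2, -0.3]],
])

```text
clock: 3.68
tool_pos: [0.4615, -0.3856, 0.1327]
orientation: [179.8, 30.1, -102.5]
force: [-0.8, 1.5, -2.1]
opening: 0.0881
gripper_force: 0.0
```

Call:
send_rows([
  [[0, 0, 1.5, 0, 0, 0], [0, 0, 3, 0, 0, 0], [0, 0, 4.5, 0, 0, 0], [0, 0, 6, 0, 0, 0], [0, 0, 6, 0, 0, 0]],
])

```text
clock: 4.1
tool_pos: [0.4708, -0.3582, 0.0876]
orientation: [-179.6, 29.8, -102.1]
force: [-0.3, 1.3, -0.6]
opening: 0.0873
gripper_force: 0.0
```

```bash
cat > look.py <<'E'
import sys
from pl import *
# look.py out  name x y w h k ...
a=sys.argv;ims=[]
for j in range(2,len(a),6):
    n=a[j];x,y,w,h=map(int,a[j+1:j+5]);k=float(a[j+5]);s=ctrl.snapshot(n)["img"][y:y+h,x:x+w,::-1]
    ims.append(cv2.resize(s,None,fx=k,fy=k,interpolation=cv2.INTER_CUBIC))
cv2.imwrite(a[1],np.hstack(ims));print(ims[0].shape)
print(cur()[0].round(4),iso(-84,30,74).round(4))
E
python3 look.py pics/g1.png top 350 160 100 110 4 side 310 110 100 110 4
```

```text
(440, 400, 3)
[ 0.471  -0.3603  0.089 ] [ 0.4684 -0.3558  0.074 ]
```

View pics/g1.png

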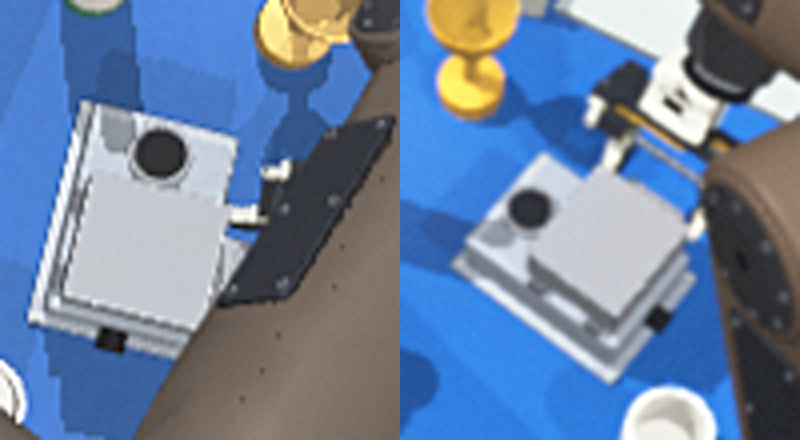

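Both fingers straddle the lip: the socket-side one is at about (240,215) in the top crop, and the pair is at (613,150) and (697,220) in the side crop. I'll correct a few mm and then close.

Run:
```python
from pl import *
G=grip(None,30);g=iso(-84,30,74)-.010*G.apply([0,0,1])
plan([(g,G)]);print(ctrl.get_obs()["force"])
```

```text
[0.41, 0.36, 0.5, -0.2, -0.3, 0.5] rows 0.2
[-0.03648266 -0.6952324   0.65837792]
```

Call:
send_rows([
  [[0.4, 0.35, 0.5, 0, 0, 0.5], [0.4, 0.35, 0.5, 0, 0, 0.5], [0.4, 0.35, 0.5, 0, 0, 0.5]],
])

```text
clock: 4.45
tool_pos: [0.466, -0.3608, 0.0807]
orientation: [-179.9, 29.8, -102.8]
force: [-0.1, 0.0, -0.7]
opening: 0.0873
gripper_force: 0.0
```

Call:
send_rows([
  [[0, 0, 0, 0, 0, 0], [0, 0, 0, 0, 0, 0], [0, 0, 0, 0, 0, 0], [0, 0, 0, 0, 0, 0], [0, 0, 0, 0, 0, 0], [0, 0, 0, 0, 0, 0]],
], fingers=0.5)

```text
clock: 4.95
tool_pos: [0.469, -0.3613, 0.0805]
orientation: [-179.6, 29.7, -102.7]
force: [8.6, -1.1, -1.1]
opening: 0.0696
gripper_force: 30.0
```

```bash
cat > arc.py <<'E'
from pl import *
import sys
# follow the arc from current pose: angles list (delta from now), rows with start frame fixed
p,r=cur();print(p,ctrl.get_obs()["force"],ctrl.get_obs()["opening"])
h=iso(58,30,70.5);ax=dr(I,0,1,0);L=p+.010*r.apply([0,0,1]) # grip point
a0=float(sys.argv[1]);v=L-h;u=dr(I,1,0,0);print("ang now",np.arctan2(v[2],-(v@u)),np.hypot(v[2],v@u))
out=[]
s,e,n=map(float,sys.argv[2:5])
for a in np.linspace(s,e,int(n)+1)[1:]:
    t=h+R.from_rotvec(ax*a).apply(v) # positive about +y takes -x to +z
    out.append((r.inv().apply(t-L)*100).round(2).tolist()+[0,0,0])
for k in range(0,len(out),8):print(out[k:k+8])
E
python3 arc.py 0 0 1.45 16
```

```text
[ 0.46896767 -0.36132371  0.08049404] [ 8.6081929  -1.13734407 -1.07971184] 0.06958606460616526
ang now 0.009194663342232502 0.14235325942855784
[[-0.7, -0.01, -1.08, 0, 0, 0], [-1.49, -0.02, -2.1, 0, 0, 0], [-2.38, -0.02, -3.04, 0, 0, 0], [-3.34, -0.03, -3.9, 0, 0, 0], [-4.38, -0.03, -4.66, 0, 0, 0], [-5.48, -0.04, -5.33, 0, 0, 0], [-6.64, -0.04, -5.89, 0, 0, 0], [-7.85, -0.04, -6.35, 0, 0, 0]]
[[-9.09, -0.05, -6.7, 0, 0, 0], [-10.36, -0.05, -6.93, 0, 0, 0], [-11.64, -0.05, -7.05, 0, 0, 0], [-12.93, -0.05, -7.05, 0, 0, 0], [-14.22, -0.04, -6.94, 0, 0, 0], [-15.48, -0.04, -6.71, 0, 0, 0], [-16.73, -0.04, -6.36, 0, 0, 0], [-17.93, -0.03, -5.9, 0, 0, 0]]
```

Call:
send_rows([
  [[-0.7, -0.01, -1.08, 0, 0, 0], [-1.49, -0.02, -2.1, 0, 0, 0], [-2.38, -0.02, -3.04, 0, 0, 0], [-3.34, -0.03, -3.9, 0, 0, 0], [-4.38, -0.03, -4.66, 0, 0, 0], [-5.48, -0.04, -5.33, 0, 0, 0], [-6.64, -0.04, -5.89, 0, 0, 0], [-7.85, -0.04, -6.35, 0, 0, 0]],
])

```text
clock: 5.62
tool_pos: [0.4774, -0.325, 0.1746]
orientation: [-179.6, 29.8, -102.8]
force: [11.4, 1.5, -6.1]
opening: 0.0696
gripper_force: 30.0
```

Call:
send_rows([
  [[-1.24, -0.01, -0.35, 0, 0, 0], [-2.51, -0.01, -0.58, 0, 0, 0], [-3.79, -0.01, -0.7, 0, 0, 0], [-5.08, -0.01, -0.7, 0, 0, 0], [-6.37, 0, -0.59, 0, 0, 0], [-7.63, 0, -0.36, 0, 0, 0], [-8.88, 0, -0.01, 0, 0, 0], [-10.08, 0, 0.45, 0, 0, 0]],
])

```text
clock: 6.28
tool_pos: [0.4977, -0.2386, 0.2216]
orientation: [-179.4, 29.6, -102.7]
force: [8.6, -4.6, -1.4]
opening: 0.0695
gripper_force: 30.0
```

Call:
send_rows([
  [[0, 0, 0, 0, 0, 0], [0, 0, 0, 0, 0, 0]],
])

```text
clock: 6.45
tool_pos: [0.4978, -0.2379, 0.2217]
orientation: [-179.4, 29.7, -102.7]
force: [9.4, -2.0, 1.2]
opening: 0.0693
gripper_force: 30.0
```

```bash
python3 arc.py 0 0 -1.45 16
```

```text
[ 0.49781853 -0.23789993  0.22171926] [ 9.42429039 -2.01333632  1.22495628] 0.06933729577681774
ang now 1.4617669831751972 0.14338480804995052
[[1.21, -0.0, -0.46, 0, 0, 0], [2.46, -0.01, -0.81, 0, 0, 0], [3.74, -0.01, -1.05, 0, 0, 0], [5.04, -0.01, -1.17, 0, 0, 0], [6.33, -0.01, -1.17, 0, 0, 0], [7.63, -0.01, -1.06, 0, 0, 0], [8.91, -0.0, -0.82, 0, 0, 0], [10.16, -0.0, -0.48, 0, 0, 0]]
[[11.37, 0.0, -0.02, 0, 0, 0], [12.54, 0.01, 0.55, 0, 0, 0], [13.65, 0.02, 1.22, 0, 0, 0], [14.7, 0.03, 1.99, 0, 0, 0], [15.68, 0.04, 2.85, 0, 0, 0], [16.57, 0.05, 3.79, 0, 0, 0], [17.37, 0.06, 4.81, 0, 0, 0], [18.08, 0.07, 5.9, 0, 0, 0]]
```

The hood is up at about 1.46 rad. Next I release it and plan the toggle push with closed fingers at the same tilt.

Call:
send_rows([
  [[0, 0, 0, 0, 0, 0], [0, 0, 0, 0, 0, 0], [0, 0, 0, 0, 0, 0], [0, 0, 0, 0, 0, 0]],
], fingers=1)

```text
clock: 6.78
tool_pos: [0.494, -0.2373, 0.2201]
orientation: [-180.0, 29.8, -102.9]
force: [0.7, -0.1, 0.0]
opening: 0.0864
gripper_force: 0.0
```

Call:
send_rows([
  [[0, 0, -2, 0, 0, 0], [0, 0, -4, 0, 0, 0], [0, 0, -6, 0, 0, 0], [0, 0, -6, 0, 0, 0]],
])

```text
clock: 7.12
tool_pos: [0.488, -0.2687, 0.2754]
orientation: [-179.7, 29.6, -102.8]
force: [-0.1, -0.3, 1.7]
opening: 0.0878
gripper_force: 0.0
```

Run:
```python
from pl import *
I[:]=I+np.r_[.0017*.976,-.0004,0];np.save("iso.npy",I)
G=grip(None,30);z=G.apply([0,0,1]);t=lambda y,b:(iso(5,y,98)-(.019+b)*z,G)
print(cur()[0]);plan([t(88,.06),t(88,0),t(43,0)])
```

```text
[ 0.48796629 -0.26871178  0.2754262 ]
[8.85, 5.66, 7.47, -0.4, -0.4, -0.1] rows 3.1
[0.0, -0.0, 6.0, 0.0, 0.0, 0.0] rows 1.4
[0.01, -4.5, 0.0, 0.0, 0.0, 0.0] rows 1.1
```

Call:
send_rows([
  [[3, 2, 2, 0, 0, 0], [6, 4, 5, 0, 0, 0], [8.85, 5.65, 7.45, -0.4, -0.4, 0], [8.85, 5.65, 7.45, -0.4, -0.4, 0], [8.85, 5.65, 7.45, -0.4, -0.4, 0], [8.85, 5.65, 7.45, -0.4, -0.4, 0], [8.85, 5.65, 7.45, -0.4, -0.4, 0], [8.85, 5.65, 7.45, -0.4, -0.4, 0]],
], fingers=0)

```text
clock: 7.78
tool_pos: [0.4252, -0.2929, 0.1651]
orientation: [179.9, 30.1, -102.7]
force: [0.7, 1.1, -0.2]
opening: 0.0399
gripper_force: 0.0
```

Call:
send_rows([
  [[0, 0, 1.5, 0, 0, 0], [0, 0, 3, 0, 0, 0], [0, 0, 4.5, 0, 0, 0], [0, 0, 6, 0, 0, 0], [0, 0, 6, 0, 0, 0]],
])

```text
clock: 8.2
tool_pos: [0.4304, -0.2612, 0.1109]
orientation: [179.6, 30.3, -102.8]
force: [-0.0, 0.8, 0.7]
opening: 0.0067
gripper_force: 0.0
```

```bash
python3 - <<'E'
from pl import *
G=grip(None,30);z=G.apply([0,0,1]);t=lambda y,b:(iso(5,y,98)-(.019+b)*z,G)
o=ctrl.get_obs();print(o["force"],o["opening"],cur()[0]);plan([t(88,0),t(43,0)])
E
python3 look.py pics/t1.png side 310 110 100 110 4 top 350 160 100 110 4
```

```text
[-0.02247469  0.78141615  0.66924845] 0.006672079785978551 [ 0.43044504 -0.26121692  0.11094451]
[0.21, -0.15, -0.53, 0.3, 0.3, -0.1] rows 0.1
[-0.01, -4.5, 0.0, 0.0, -0.0, -0.0] rows 1.1
(440, 400, 3)
[ 0.4309 -0.2631  0.1127] [ 0.4701 -0.3562  0.074 ]
```

View pics/t1.png

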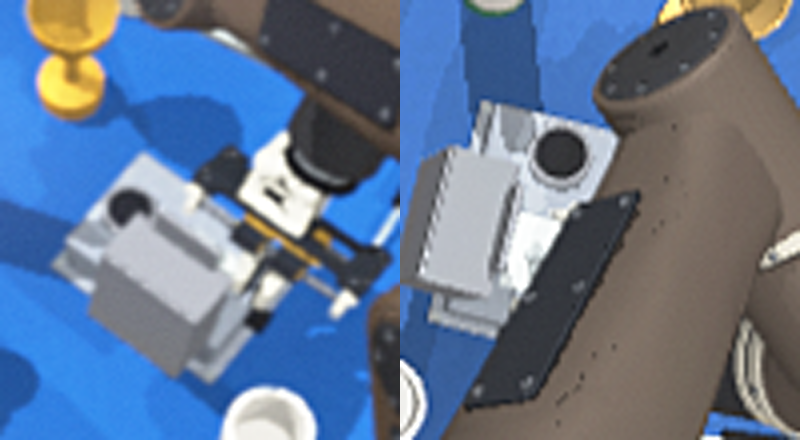

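The hood stands upright and the closed fingers are at about (255,280) in the side crop, on the +y side of the toggle. Now I push.

Call:
send_rows([
  [[0, -0.7, 0, 0, 0, 0], [0, -1.4, 0, 0, 0, 0], [0, -2.1, 0, 0, 0, 0], [0, -2.1, 0, 0, 0, 0]],
])

```text
clock: 8.63
tool_pos: [0.4522, -0.2685, 0.1122]
orientation: [179.8, 30.2, -102.8]
force: [0.8, 0.4, -0.3]
opening: 0.0004
gripper_force: 0.2
```

Call:
send_rows([
  [[0, -0.6, 0, 0, 0, 0], [0, -1.2, 0, 0, 0, 0]],
])

```text
clock: 8.8
tool_pos: [0.4622, -0.2704, 0.1119]
orientation: [179.6, 30.2, -102.9]
force: [-0.1, 0.2, 0.7]
opening: 0.0002
gripper_force: 0.5
```

Call:
send_rows([
  [[0, -0.6, 0, 0, 0, 0], [0, -1.2, 0, 0, 0, 0], [0, -1.2, 0, 0, 0, 0]],
])

```text
clock: 9.05
tool_pos: [0.4756, -0.2734, 0.1114]
orientation: [179.7, 30.2, -102.8]
force: [0.1, -1.2, -0.8]
opening: -0.0001
gripper_force: 0.0
```

Call:
send_rows([
  [[0, -0.4, 0, 0, 0, 0], [0, -0.8, 0, 0, 0, 0], [0, -0.8, 0, 0, 0, 0]],
])

```text
clock: 9.3
tool_pos: [0.4805, -0.2742, 0.1111]
orientation: [179.4, 30.3, -102.9]
force: [-5.3, 0.7, 2.1]
opening: 0.0002
gripper_force: 3.1
```

Call:
send_rows([
  [[0, 0.5, -2, 0, 0, 0], [0, 0.5, -6, 0, 0, 0], [0, 0.5, -10, 0, 0, 0], [0, 0.5, -14, 0, 0, 0], [0, 0.5, -18, 0, 0, 0], [0, 0.5, -18, 0, 0, 0]],
])

```text
clock: 9.8
tool_pos: [0.4586, -0.3673, 0.2742]
orientation: [-179.7, 29.8, -102.6]
force: [1.4, 0.2, 1.3]
opening: 0.0006
gripper_force: 0.0
```

Run:
```python
from pl import *
out=[]
for n,w in(("side",50),("top",50)):
    c=proj(n,iso(0,30,110))[0].astype(int);o=c-w//2;k=8
    im=cv2.resize(ctrl.snapshot(n)["img"][o[1]:o[1]+w,o[0]:o[0]+w,::-1],None,fx=k,fy=k,interpolation=cv2.INTER_CUBIC)
    for y,col in((47,(0,0,255)),(13,(0,255,0))):cv2.circle(im,tuple(((proj(n,iso(0,y,110.5))[0]-o+.5)*k).astype(int)),20,col,1)
    out.append(im)
cv2.imwrite("pics/t2.png",np.hstack(out))
G=grip(None,30);z=G.apply([0,0,1])
o=ctrl.get_obs();print(o["force"],cur()[0])
g=np.array([.4945,-.2373,.2205])
e=plan([(g-.06*z,G),(g,G)])
```

```text
[ 0.37257143  0.38611325 -0.93164484] [ 0.45840093 -0.36334907  0.26874915]
[-8.92, -0.74, 4.74, 0.0, 0.1, -0.1] rows 2.4
[0.01, -0.0, 6.0, 0.0, 0.0, -0.0] rows 1.4
```

View pics/t2.png

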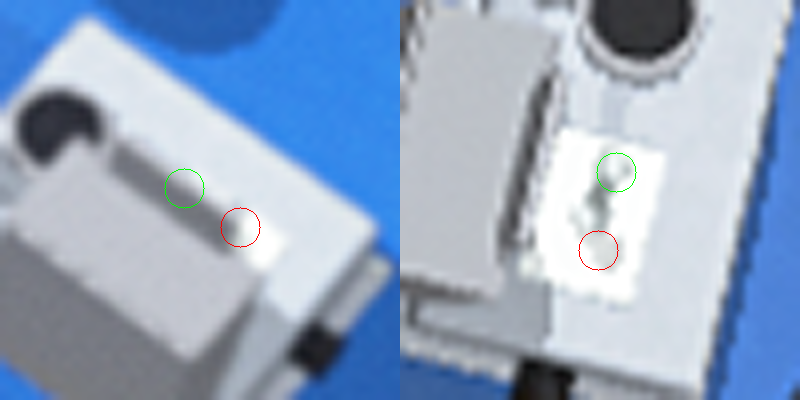

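In the top crop the toggle's ball is at the green (off) circle at (617,172), so it is thrown. Next I re-grip the lip and lower the hood.

Call:
send_rows([
  [[-4, -0.3, 2, 0, 0, 0], [-8.92, -0.74, 4.74, 0, 0, 0], [-8.92, -0.74, 4.74, 0, 0, 0], [-8.92, -0.74, 4.74, 0, 0, 0], [-8.92, -0.74, 4.74, 0, 0, 0], [-8.92, -0.74, 4.74, 0, 0, 0], [-8.92, -0.74, 4.74, 0, 0, 0], [-8.92, -0.74, 4.74, 0, 0, 0]],
], fingers=1)

```text
clock: 10.57
tool_pos: [0.4871, -0.2659, 0.2704]
orientation: [179.6, 30.2, -102.9]
force: [-0.3, -0.4, -0.7]
opening: 0.0484
gripper_force: 0.0
```

Run:
```python
from pl import *
G=grip(None,30)
o=ctrl.get_obs();print(o["opening"],cur()[0])
plan([(np.array([.4965,-.2373,.2205]),G)])
```

```text
0.04837006847451084 [ 0.48714118 -0.26586927  0.27038147]
[-0.08, -0.31, 5.82, 0.3, 0.2, -0.2] rows 1.4
```

Fingers are still opening; wait, then descend and grip.

Call:
send_rows([
  [[0, 0, 0, 0, 0, 0], [0, 0, 0, 0, 0, 0], [0, 0, 0, 0, 0, 0], [0, 0, 0, 0, 0, 0], [0, 0, 0, 0, 0, 0], [0, 0, 0, 0, 0, 0], [0, 0, 0, 0, 0, 0]],
])

```text
clock: 11.15
tool_pos: [0.4874, -0.2653, 0.271]
orientation: [179.7, 30.2, -102.8]
force: [-0.4, -0.3, 0.9]
opening: 0.0873
gripper_force: 0.0
```

Call:
send_rows([
  [[0, -0.3, 1.5, 0, 0, 0], [0, -0.3, 3, 0, 0, 0], [0, -0.3, 4.5, 0, 0, 0], [0, -0.3, 5.8, 0, 0, 0], [0, -0.3, 5.8, 0, 0, 0]],
])

```text
clock: 11.57
tool_pos: [0.4958, -0.2357, 0.2188]
orientation: [179.5, 30.3, -102.9]
force: [-0.2, 0.0, 0.4]
opening: 0.0872
gripper_force: 0.0
```

Call:
send_rows([
  [[0, 0, 0, 0, 0, 0], [0, 0, 0, 0, 0, 0], [0, 0, 0, 0, 0, 0], [0, 0, 0, 0, 0, 0], [0, 0, 0, 0, 0, 0], [0, 0, 0, 0, 0, 0]],
], fingers=0.5)

```text
clock: 12.07
tool_pos: [0.4979, -0.2383, 0.2218]
orientation: [179.9, 30.1, -102.8]
force: [5.5, -1.1, 0.5]
opening: 0.0695
gripper_force: 30.0
```

```bash
python3 arc.py 0 0 -1.46 16
```

```text
[ 0.49793456 -0.23830035  0.22177916] [ 5.5499484  -1.10896603  0.49059075] 0.06948341693111984
ang now 1.4599628272602854 0.14351238710353015
[[1.22, -0.0, -0.47, 0, 0, 0], [2.48, -0.0, -0.83, 0, 0, 0], [3.77, -0.01, -1.08, 0, 0, 0], [5.07, -0.01, -1.2, 0, 0, 0], [6.38, -0.01, -1.21, 0, 0, 0], [7.68, -0.01, -1.1, 0, 0, 0], [8.97, -0.01, -0.86, 0, 0, 0], [10.23, -0.02, -0.52, 0, 0, 0]]
[[11.46, -0.02, -0.05, 0, 0, 0], [12.64, -0.02, 0.52, 0, 0, 0], [13.76, -0.02, 1.19, 0, 0, 0], [14.81, -0.02, 1.97, 0, 0, 0], [15.79, -0.03, 2.84, 0, 0, 0], [16.69, -0.03, 3.79, 0, 0, 0], [17.49, -0.03, 4.82, 0, 0, 0], [18.2, -0.03, 5.92, 0, 0, 0]]
```

Call:
send_rows([
  [[1.22, 0, -0.47, 0, 0, 0], [2.48, 0, -0.83, 0, 0, 0], [3.77, -0.01, -1.08, 0, 0, 0], [5.07, -0.01, -1.2, 0, 0, 0], [6.38, -0.01, -1.21, 0, 0, 0], [7.68, -0.01, -1.1, 0, 0, 0], [8.97, -0.01, -0.86, 0, 0, 0], [10.23, -0.02, -0.52, 0, 0, 0]],
])

```text
clock: 12.73
tool_pos: [0.477, -0.3275, 0.1738]
orientation: [179.8, 30.2, -102.8]
force: [5.9, 1.2, 0.3]
opening: 0.0695
gripper_force: 30.0
```

Call:
send_rows([
  [[1.23, 0, 0.47, 0, 0, 0], [2.41, 0, 1.04, 0, 0, 0], [3.53, 0, 1.71, 0, 0, 0], [4.58, 0, 2.49, 0, 0, 0], [5.56, 0, 3.36, 0, 0, 0], [6.46, 0, 4.31, 0, 0, 0], [7.26, 0, 5.34, 0, 0, 0], [7.97, 0, 6.44, 0, 0, 0]],
])

```text
clock: 13.4
tool_pos: [0.4687, -0.3636, 0.0784]
orientation: [179.9, 30.1, -102.8]
force: [0.5, -3.6, 41.3]
opening: 0.0694
gripper_force: 30.0
```

Call:
send_rows([
  [[0, 0, 0, 0, 0, 0], [0, 0, 0, 0, 0, 0]],
])

```text
clock: 13.57
tool_pos: [0.4686, -0.3637, 0.0779]
orientation: [179.8, 30.1, -102.8]
force: [4.1, -3.5, 1.0]
opening: 0.0696
gripper_force: 30.0
```

```bash
python3 arc.py 0 0 -.05 1
```

```text
[ 0.46856869 -0.36365238  0.07788268] [ 4.05126359 -3.51302061  0.9534803 ] 0.06959180852420195
ang now -0.008788223086742302 0.14463089967267803
[[0.34, -0.0, 0.64, 0, 0, 0]]
```

Call:
send_rows([
  [[0, 0, 0, 0, 0, 0], [0, 0, 0, 0, 0, 0], [0, 0, 0, 0, 0, 0], [0, 0, 0, 0, 0, 0]],
], fingers=1)

```text
clock: 13.9
tool_pos: [0.4671, -0.3616, 0.0777]
orientation: [179.6, 30.2, -102.9]
force: [-0.0, 0.9, 0.1]
opening: 0.0865
gripper_force: 0.0
```

Call:
send_rows([
  [[0, 0, -1.5, 0, 0, 0], [0, 0, -4, 0, 0, 0], [0, 0, -8, 0, 0, 0], [0, 0, -12, 0, 0, 0], [0, 0, -16, 0, 0, 0], [0, 0, -20, 0, 0, 0], [0, 0, -20, 0, 0, 0]],
])

```text
clock: 14.48
tool_pos: [0.4461, -0.4652, 0.2581]
orientation: [-179.9, 29.7, -102.7]
force: [-0.2, 0.9, 1.8]
opening: 0.0873
gripper_force: 0.0
```

```bash
cat > c.py <<'E'
from pl import *
# hood check: compare with initial picture in the side & top views, in the lip/hood region
for n in C:
    a=C[n]["img"];b=ctrl.snapshot(n)["img"]
    q=proj(n,tow(I,np.vstack([rect(-94,58,-25,85,z) for z in(70,130)])));m=np.zeros((400,640),np.uint8);cv2.fillConvexPoly(m,cv2.convexHull(q.astype(np.int32)),1)
    d=np.abs(a.astype(int)-b).max(2);print(n,"hood px",m.sum(),"changed",(d[m>0]>30).sum())
# press pose: tool down+rearward (packer +x), tilt 38
a=np.radians(38);S=ori(dr(P,np.sin(a),0,-np.cos(a)),dr(P,0,-1,0));z=S.apply([0,0,1])
top=pk(95,27,174);print("roller top",top,"now",cur()[0],cur()[1].as_euler('xyz',degrees=True),"target eul",S.as_euler('xyz',degrees=True))
E
python3 c.py
```

```text
top hood px 1675 changed 0
side hood px 1297 changed 0
roller top [0.47467384 0.30815915 0.174     ] now [ 0.4464249  -0.46118711  0.25251125] [ 179.83600508   30.10839887 -102.82276181] target eul [-180.         -38.          95.5050276]
```

The hood matches the initial picture exactly, so it is fully shut. Next is the move to the front of the packer, in line with the switch.

```bash
cat > d.py <<'E'
from pl import *
a=np.radians(40);S=ori(dr(P,np.sin(a),0,-np.cos(a)),dr(P,0,1,0));z=S.apply([0,0,1]);x=S.apply([1,0,0])
def tcp(X,Y,Z,b=0): return pk(X,Y,Z)-.0095*x-(.019+b)*z   # lower edge of the tip at X,Y,Z (mm)
def edge(): p,r=cur();e=p+r.apply([.0095,0,.019]);v=R.from_euler('z',-P[2]).apply(e-[P[0],P[1],0]);return (v*1e3).round(2)
if __name__=="__main__":
    p,r=cur()
    plan([(p+[0,0,.16],r),(tcp(95,31,187,.25),S),(tcp(95,31,187),S)])
    print(tcp(95,31,187,.25),edge())
E
python3 d.py
```

```text
[-8.03, 0.04, -13.84, 0.0, 0.0, 0.0] rows 3.8
[-51.05, 9.4, 31.17, -10.4, -9.8, -15.0] rows 14.5
[0.01, -0.01, 25.01, 0.0, 0.0, -0.0] rows 6.0
[0.48658192 0.1429069  0.39917244] [-666.82  128.56  231.31]
```

Call:
send_rows([
  [[-8, 0, -13.8, 0, 0, 0], [-8, 0, -13.8, 0, 0, 0], [-8, 0, -13.8, 0, 0, 0], [-8, 0, -13.8, 0, 0, 0], [-8, 0, -13.8, 0, 0, 0]],
], fingers=0)

```text
clock: 15.0
tool_pos: [0.4474, -0.4611, 0.4176]
orientation: [-179.8, 29.8, -102.6]
force: [-0.6, 0.9, 2.6]
opening: 0.0597
gripper_force: 0.0
```

Call:
send_rows([
  [[-25.5, 4.7, 15.6, -5.2, -4.9, -7.5], [-25.5, 4.7, 15.6, -5.2, -4.9, -7.5], [-25.5, 4.7, 15.6, -5.2, -4.9, -7.5], [-25.5, 4.7, 15.6, -5.2, -4.9, -7.5], [-25.5, 4.7, 15.6, -5.2, -4.9, -7.5], [-25.5, 4.7, 15.6, -5.2, -4.9, -7.5], [-25.5, 4.7, 15.6, -5.2, -4.9, -7.5], [-25.5, 4.7, 15.6, -5.2, -4.9, -7.5]],
])

```text
clock: 15.67
tool_pos: [0.4662, -0.1532, 0.404]
orientation: [179.3, 35.3, -93.8]
force: [0.4, -1.7, 1.5]
opening: 0.0068
gripper_force: 0.0
```

Run:
```python
from d import *
print(cur()[0]);plan([(tcp(95,31,187,.25),S)])
```

```text
[ 0.46622977 -0.153186    0.40403204]
[-23.94, -0.3, 17.55, -5.0, -4.6, -7.4] rows 7.1
```

Call:
send_rows([
  [[-24, -0.3, 17.5, -5, -4.6, -7.4], [-24, -0.3, 17.5, -5, -4.6, -7.4], [-24, -0.3, 17.5, -5, -4.6, -7.4], [-24, -0.3, 17.5, -5, -4.6, -7.4], [-24, -0.3, 17.5, -5, -4.6, -7.4], [-24, -0.3, 17.5, -5, -4.6, -7.4], [-24, -0.3, 17.5, -5, -4.6, -7.4], [-24, -0.3, 17.5, -5, -4.6, -7.4]],
])

```text
clock: 16.33
tool_pos: [0.487, 0.1433, 0.3986]
orientation: [179.8, 40.0, -84.5]
force: [-0.6, -1.0, -0.1]
opening: 0.0006
gripper_force: 0.0
```

```bash
python3 - <<'E'
from d import *
print(cur()[0],edge());plan([(tcp(95,31,187,.08),S),(tcp(95,31,187),S)])
E
python3 look.py pics/p1.png side 225 180 150 200 2.6 top 170 100 150 200 2.6
```

```text
[0.48696434 0.14328418 0.39855376] [-65.36  30.65 377.89]
[-0.01, -0.01, 16.93, 0.2, 0.0, -0.0] rows 4.1
[-0.0, 0.0, 8.0, -0.0, 0.0, -0.0] rows 1.9
(520, 390, 3)
[0.4872 0.1397 0.3983] [ 0.4701 -0.3562  0.074 ]
```

View pics/p1.png

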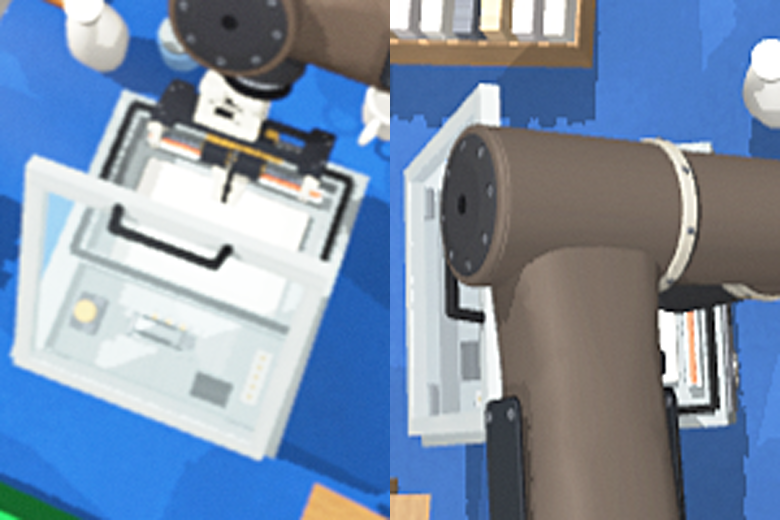

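Side crop: the closed fingertips at (225,195) point at the bay and the lid is clear. In the top crop the elbow cap at (460,205) overlaps the lid, so I'll triangulate its height.

Run:
```python
from d import *
def ray(n,uv):
    d=C[n]["pose"][:3,:3]@np.linalg.inv(C[n]["K"])@[*uv,1];return C[n]["pose"][:3,3],d/np.linalg.norm(d)
o1,d1=ray("top",(170+72/2.6,100+205/2.6));o2,d2=ray("side",(225+228/2.6,180+22/2.6))
t=np.linalg.lstsq(np.array([d1,-d2]).T,o2-o1,rcond=None)[0];print(o1+d1*t[0],o2+d2*t[1],ctrl.get_obs()["joint_pos"].round(1))
```

```text
[0.48680503 0.11251878 0.84061641] [0.48686495 0.11251889 0.84062794] [  6.6   3.2   2.9 -39.9 -89.3  -0.7]
```

Run:
```python
from d import *
def ray(n,uv):
    d=C[n]["pose"][:3,:3]@np.linalg.inv(C[n]["K"])@[*uv,1];return C[n]["pose"][:3,3],d/np.linalg.norm(d)
def tri(a,b):
    o1,d1=ray("top",a);o2,d2=ray("side",b);t=np.linalg.lstsq(np.array([d1,-d2]).T,o2-o1,rcond=None)[0]
    w=(o1+d1*t[0]+o2+d2*t[1])/2;g=np.linalg.norm(o1+d1*t[0]-o2-d2*t[1]);return w,g
top=lambda u,v:(170+u/2.8,125+v/2.8);sd=lambda u,v:(225+(u-392)/2.8,210+v/2.8)
inv=lambda w:(R.from_euler('z',-P[2]).apply(w-[P[0],P[1],0])*1e3).round(0)
for nm,a,b in(("edge -y outer",top(97,22),sd(425,85)),("edge -y right",top(116,22),sd(432,83)),("edge +y",top(126,390),sd(748,203))):
    w,g=tri(a,b);v=inv(w);print(nm,v,round(g*1e3,1),"ang",np.arctan2(v[2]-179,178-v[0]),np.hypot(v[2]-179,178-v[0]))
# housing in tool coords at present: cap centre and cap rim (top view: crop rows 125..285 -> extremes)
p,r=cur();cap=np.array([.4868,.1125,.8406]);print("cap in tool",r.inv().apply(cap-p).round(3))
D=np.linalg.norm(cap-C["top"]["pose"][:3,3]);print("cap long dia",(285-125)/2.6*D/385,"white ring", )
```

```text
edge -y outer [  -9. -154.  514.] 1.7 ang 1.0616725087160763 383.65870249480855
edge -y right [ -17. -160.  487.] 3.8 ang 1.0063814329324425 364.5394354524624
edge +y [-14. 166. 479.] 1.0 ang 1.0014831356942346 356.1797299117399
cap in tool [-0.263  0.004 -0.357]
cap long dia 0.09962037554146325 white ring
```

Raised lid edge confirmed at 1.0 rad. With a 40° tilt the wrist housing would come too near the lid edge, so I'll use 47°, which gives about 20 mm to the lid and still clears the rim.

```bash
sed -i 's/radians(40)/radians(47)/' d.py
python3 - <<'E'
from d import *
plan([(tcp(95,31,189,.25),S),(tcp(95,31,189,.08),S),(tcp(95,31,189,0),S)])
E
```

```text
[2.86, 0.02, 0.08, 0.2, -7.2, -0.0] rows 1.0
[0.01, 0.01, 17.0, -0.0, 0.0, -0.0] rows 4.1
[0.01, 0.0, 8.0, -0.0, 0.0, -0.0] rows 1.9
```

Call:
send_rows([
  [[2.85, 0, 0.1, 0.2, -7.2, 0], [2.85, 0, 0.1, 0.2, -7.2, 0], [2.85, 0, 0.1, 0.2, -7.2, 0]],
])

```text
clock: 16.68
tool_pos: [0.4905, 0.113, 0.3772]
orientation: [179.6, 47.1, -85.4]
force: [0.5, -0.1, -0.2]
opening: 0.0004
gripper_force: 0.0
```

Call:
send_rows([
  [[0, 0, 3, 0, 0, 0], [0, 0, 6, 0, 0, 0], [0, 0, 9, 0, 0, 0], [0, 0, 12, 0, 0, 0], [0, 0, 15, 0, 0, 0], [0, 0, 17, 0, 0, 0], [0, 0, 17, 0, 0, 0]],
])

```text
clock: 17.27
tool_pos: [0.4773, 0.2423, 0.2618]
orientation: [179.7, 47.0, -84.9]
force: [-0.4, -0.6, 0.5]
opening: 0.0003
gripper_force: 0.0
```

```bash
python3 - <<'E'
from d import *
print(cur()[0],edge(),ctrl.get_obs()["force"],ctrl.get_obs()["joint_pos"].round(1));plan([(tcp(95,31,189,0),S)])
E
python3 look.py pics/p2.png side 225 180 150 200 2.6 top 170 100 150 200 2.6
```

```text
[0.47726417 0.24233013 0.2617552 ] [ 36.66  30.78 241.86] [-0.40148429 -0.57776914  0.46576155] [ 12.1   9.   -9.6 -49.6 -72.7   9.4]
[-0.11, 0.03, 7.87, 0.0, 0.0, -0.2] rows 1.9
(520, 390, 3)
[0.4789 0.2405 0.2643] [ 0.4701 -0.3562  0.074 ]
```

View pics/p2.png

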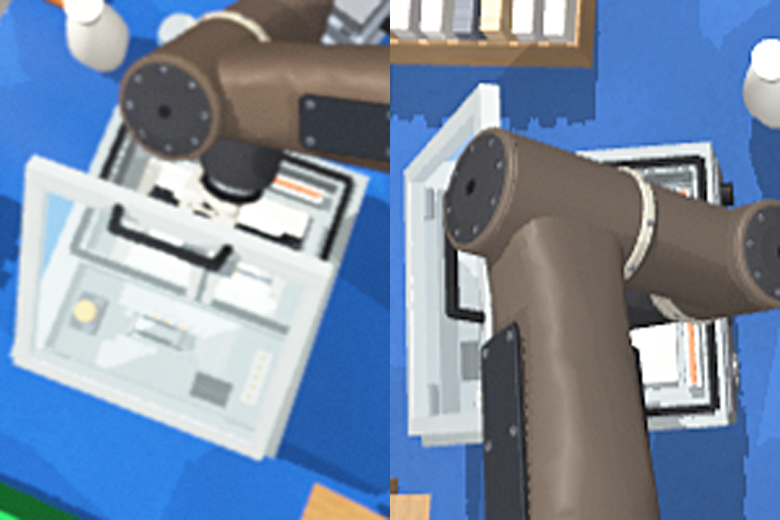

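```bash
cat > clr.py <<'E'
from d import *
def ray(n,uv):
    d=C[n]["pose"][:3,:3]@np.linalg.inv(C[n]["K"])@[*uv,1];return C[n]["pose"][:3,3],d/np.linalg.norm(d)
o1,d1=ray("top",(170+85/2.6,100+188/2.6));o2,d2=ray("side",(225+165/2.6,180+110/2.6))
t=np.linalg.lstsq(np.array([d1,-d2]).T,o2-o1,rcond=None)[0];cap=(o1+d1*t[0]+o2+d2*t[1])/2;print("cap",cap,np.linalg.norm(o1+d1*t[0]-o2-d2*t[1]))
p,r=cur();q=np.radians(ctrl.get_obs()["joint_pos"]);az,pi=q[0],q[1]-q[2]
f=np.array([np.cos(az)*np.cos(pi),np.sin(az)*np.cos(pi),-np.sin(pi)]);tz=r.apply([0,0,1])
print("angle f-t",np.degrees(np.arccos(f@tz)))
j=np.cross(f,tz);j/=np.linalg.norm(j);j*=np.sign(j[1]);W=p-.357*tz
print("pred cap",W+.263*j,"j",j)
e0,e1=pk(178-360*np.cos(1),-165,179+360*np.sin(1)),pk(178-360*np.cos(1),165,179+360*np.sin(1))
fin=tcp(95,31,150)-p
for nm,sh in(("now",0),("pressed",1)):
    for lab,a,b in(("housing",W,W+.263*j),("forearm",W+.17*j,W+.17*j-.4*f)):
        A=a+(b-a)*np.linspace(0,1,200)[:,None]+fin*sh;E=e0+(e1-e0)*np.linspace(0,1,200)[:,None]
        print(nm,lab,np.linalg.norm(A[:,None]-E[None],axis=2).min())
E
python3 clr.py
```

```text
cap [0.52871621 0.15793481 0.69101022] 0.00023973094389378262
angle f-t 72.87844006168322
pred cap [0.52885645 0.16078692 0.69763214] j [0.09861987 0.68523799 0.7216114 ]
now housing 0.17661358944484096
now forearm 0.1807633800239363
pressed housing 0.06810837958126571
pressed forearm 0.06892527757401688
```

Cap position and model agree. Wrist to lid edge stays about 15–20 mm clear even at full press, so I'm going in.

Call:
send_rows([
  [[0, 0, 2, 0, 0, 0], [0, 0, 4, 0, 0, 0], [-0.1, 0, 6, 0, 0, 0], [-0.1, 0, 7.6, 0, 0, 0], [-0.1, 0, 7.6, 0, 0, 0], [-0.1, 0, 7.6, 0, 0, 0]],
])

```text
clock: 17.87
tool_pos: [0.4747, 0.296, 0.214]
orientation: [-179.8, 47.0, -84.6]
force: [1.0, -0.6, 0.8]
opening: 0.0003
gripper_force: 0.0
```

```bash
cat > e.py <<'E'
from d import *
import sys
o=ctrl.get_obs();print("edge",edge(),"F",o["force"].round(2),o["clock"])
if len(sys.argv)>1:plan([(tcp(92,31,float(sys.argv[1])),S)])
E
python3 e.py 179
```

```text
edge [ 90.36  28.1  194.08] F [ 0.98 -0.63  0.83] 17.8667
[0.99, 0.29, 1.15, -0.3, 0.0, -0.1] rows 0.4
```

Call:
send_rows([
  [[0.5, 0.3, 0.6, 0, 0, 0], [1, 0.3, 1.15, 0, 0, 0], [1, 0.3, 1.15, 0, 0, 0], [1, 0.3, 1.15, 0, 0, 0], [1, 0.3, 1.15, 0, 0, 0]],
])

```text
clock: 18.28
tool_pos: [0.4715, 0.2975, 0.1985]
orientation: [-179.9, 47.0, -84.7]
force: [0.2, 0.5, 0.2]
opening: 0.0004
gripper_force: 0.0
```

```bash
python3 e.py 176
```

```text
edge [ 92.08  31.12 178.56] F [0.25 0.48 0.16] 18.2833
[0.19, -0.02, 0.17, -0.3, 0.0, -0.1] rows 0.1
```

Call:
send_rows([
  [[0.15, 0, 0.14, 0, 0, 0], [0.29, 0, 0.27, 0, 0, 0], [0.29, 0, 0.27, 0, 0, 0], [0.29, 0, 0.27, 0, 0, 0]],
])

```text
clock: 18.62
tool_pos: [0.4711, 0.2978, 0.1942]
orientation: [-179.9, 47.0, -84.7]
force: [0.1, 0.6, -0.6]
opening: 0.0001
gripper_force: 0.0
```

Call:
send_rows([
  [[0.07, 0, 0.07, 0, 0, 0], [0.07, 0, 0.07, 0, 0, 0], [0.07, 0, 0.07, 0, 0, 0]],
])

```text
clock: 18.87
tool_pos: [0.4712, 0.2979, 0.1934]
orientation: [-179.9, 47.0, -84.7]
force: [0.0, 0.0, 1.4]
opening: 0.0006
gripper_force: 0.1
```

Call:
send_rows([
  [[0.07, 0, 0.07, 0, 0, 0], [0.07, 0, 0.07, 0, 0, 0], [0.07, 0, 0.07, 0, 0, 0]],
])

```text
clock: 19.12
tool_pos: [0.4712, 0.2979, 0.1924]
orientation: [-179.9, 47.0, -84.7]
force: [0.0, -0.7, 0.4]
opening: 0.0003
gripper_force: 0.3
```

```bash
python3 e.py
```

```text
edge [ 92.54  31.36 172.47] F [ 0.05 -0.67  0.37] 19.1167
```

Call:
send_rows([
  [[0.07, 0, 0.07, 0, 0, 0], [0.07, 0, 0.07, 0, 0, 0], [0.07, 0, 0.07, 0, 0, 0]],
])

```text
clock: 19.37
tool_pos: [0.4712, 0.2979, 0.1913]
orientation: [-179.9, 47.0, -84.7]
force: [0.7, 0.2, 0.5]
opening: 0.0005
gripper_force: 0.3
```

Call:
send_rows([
  [[0.07, 0, 0.07, 0, 0, 0], [0.07, 0, 0.07, 0, 0, 0], [0.07, 0, 0.07, 0, 0, 0]],
])

```text
clock: 19.62
tool_pos: [0.4712, 0.2979, 0.1903]
orientation: [-179.9, 47.0, -84.7]
force: [0.6, -0.3, 1.3]
opening: 0.0005
gripper_force: 0.3
```

Call:
send_rows([
  [[0.07, 0, 0.07, 0, 0, 0], [0.07, 0, 0.07, 0, 0, 0], [0.07, 0, 0.07, 0, 0, 0]],
])

```text
clock: 19.87
tool_pos: [0.4712, 0.298, 0.1893]
orientation: [-179.9, 47.0, -84.7]
force: [0.3, -0.5, 0.4]
opening: 0.0004
gripper_force: 0.3
```

Call:
send_rows([
  [[0.07, 0, 0.07, 0, 0, 0], [0.07, 0, 0.07, 0, 0, 0], [0.07, 0, 0.07, 0, 0, 0]],
])

```text
clock: 20.12
tool_pos: [0.4712, 0.298, 0.1883]
orientation: [-179.9, 47.0, -84.7]
force: [0.5, 0.1, 0.2]
opening: 0.0002
gripper_force: 0.3
```

Call:
send_rows([
  [[0.07, 0, 0.07, 0, 0, 0], [0.07, 0, 0.07, 0, 0, 0], [0.07, 0, 0.07, 0, 0, 0]],
])

```text
clock: 20.37
tool_pos: [0.4712, 0.298, 0.1873]
orientation: [-179.9, 47.0, -84.7]
force: [0.1, -0.3, 0.0]
opening: 0.0002
gripper_force: 0.3
```

Call:
send_rows([
  [[0.07, 0, 0.07, 0, 0, 0], [0.07, 0, 0.07, 0, 0, 0], [0.07, 0, 0.07, 0, 0, 0]],
])

```text
clock: 20.62
tool_pos: [0.4712, 0.2981, 0.1864]
orientation: [-179.9, 47.0, -84.7]
force: [-0.4, -0.2, 0.4]
opening: 0.0004
gripper_force: 0.3
```

Call:
send_rows([
  [[0.07, 0, 0.07, 0, 0, 0], [0.07, 0, 0.07, 0, 0, 0], [0.07, 0, 0.07, 0, 0, 0]],
])

```text
clock: 20.87
tool_pos: [0.4711, 0.2981, 0.1853]
orientation: [-179.9, 47.0, -84.7]
force: [-1.0, -0.1, 0.2]
opening: 0.0002
gripper_force: 0.3
```

Call:
send_rows([
  [[0.07, 0, 0.07, 0, 0, 0], [0.07, 0, 0.07, 0, 0, 0], [0.07, 0, 0.07, 0, 0, 0]],
])

```text
clock: 21.12
tool_pos: [0.4711, 0.2981, 0.1844]
orientation: [-179.9, 47.0, -84.7]
force: [0.1, -0.6, 1.6]
opening: 0.0003
gripper_force: 0.3
```

Call:
send_rows([
  [[0.07, 0, 0.07, 0, 0, 0], [0.07, 0, 0.07, 0, 0, 0], [0.07, 0, 0.07, 0, 0, 0]],
])

```text
clock: 21.37
tool_pos: [0.4712, 0.2982, 0.1834]
orientation: [-179.9, 47.0, -84.7]
force: [-0.0, -1.2, 0.7]
opening: 0.0003
gripper_force: 0.3
```

```bash
python3 e.py
```

```text
edge [ 92.86  31.39 163.5 ] F [-0.   -1.21  0.75] 21.3667
```

Call:
send_rows([
  [[0.07, 0, 0.07, 0, 0, 0], [0.07, 0, 0.07, 0, 0, 0], [0.07, 0, 0.07, 0, 0, 0]],
])

```text
clock: 21.62
tool_pos: [0.4712, 0.2982, 0.1825]
orientation: [-179.9, 47.0, -84.7]
force: [0.4, -0.6, 1.1]
opening: 0.0006
gripper_force: 0.6
```

Call:
send_rows([
  [[0.07, 0, 0.07, 0, 0, 0], [0.07, 0, 0.07, 0, 0, 0], [0.07, 0, 0.07, 0, 0, 0]],
])

```text
clock: 21.87
tool_pos: [0.4712, 0.2983, 0.1816]
orientation: [-179.9, 47.0, -84.7]
force: [-0.0, -1.0, 2.3]
opening: 0.0001
gripper_force: 1.1
```

Call:
send_rows([
  [[0.07, 0, 0.07, 0, 0, 0], [0.07, 0, 0.07, 0, 0, 0], [0.07, 0, 0.07, 0, 0, 0]],
])

```text
clock: 22.12
tool_pos: [0.4713, 0.2983, 0.1807]
orientation: [-179.8, 47.0, -84.7]
force: [0.4, -1.6, 3.3]
opening: 0.0002
gripper_force: 1.8
```

Contact with the plunger at z≈0.183. The pad force is a clean signal, so I continue in small steps.

Call:
send_rows([
  [[0.05, 0, 0.05, 0, 0, 0], [0.05, 0, 0.05, 0, 0, 0], [0.05, 0, 0.05, 0, 0, 0]],
])

```text
clock: 22.37
tool_pos: [0.4713, 0.2983, 0.1799]
orientation: [-179.8, 47.0, -84.7]
force: [0.4, -2.2, 4.4]
opening: 0.0003
gripper_force: 2.3
```

Call:
send_rows([
  [[0.05, 0, 0.05, 0, 0, 0], [0.05, 0, 0.05, 0, 0, 0], [0.05, 0, 0.05, 0, 0, 0]],
])

```text
clock: 22.62
tool_pos: [0.4713, 0.2984, 0.1793]
orientation: [-179.8, 47.0, -84.7]
force: [-0.3, -1.5, 5.3]
opening: -0.0001
gripper_force: 2.6
```

Call:
send_rows([
  [[0.05, 0, 0.05, 0, 0, 0], [0.05, 0, 0.05, 0, 0, 0], [0.05, 0, 0.05, 0, 0, 0]],
])

```text
clock: 22.87
tool_pos: [0.4713, 0.2984, 0.1786]
orientation: [-179.8, 47.1, -84.7]
force: [-1.3, -1.7, 5.9]
opening: 0.0002
gripper_force: 2.8
```

Call:
send_rows([
  [[0.05, 0, 0.05, 0, 0, 0], [0.05, 0, 0.05, 0, 0, 0], [0.05, 0, 0.05, 0, 0, 0]],
])

```text
clock: 23.12
tool_pos: [0.4712, 0.2984, 0.1778]
orientation: [-179.9, 47.0, -84.7]
force: [-0.1, -2.0, 5.7]
opening: 0.0002
gripper_force: 2.4
```

Call:
send_rows([
  [[0.05, 0, 0.05, 0, 0, 0], [0.05, 0, 0.05, 0, 0, 0], [0.05, 0, 0.05, 0, 0, 0]],
])

```text
clock: 23.37
tool_pos: [0.471, 0.2984, 0.1767]
orientation: [-179.9, 47.0, -84.7]
force: [0.1, -2.0, 3.5]
opening: 0.0005
gripper_force: 1.3
```

Call:
send_rows([
  [[0.06, 0, 0.06, 0, 0, 0], [0.06, 0, 0.06, 0, 0, 0], [0.06, 0, 0.06, 0, 0, 0]],
])

```text
clock: 23.62
tool_pos: [0.4711, 0.2984, 0.176]
orientation: [-179.9, 47.0, -84.7]
force: [0.7, -1.4, 3.4]
opening: 0.0004
gripper_force: 1.5
```

It clicked: force fell from about 5.9 N to 3.4 N. Now I hold for about a second, then raise slowly.

Call:
send_rows([
  [[0, 0, 0, 0, 0, 0], [0, 0, 0, 0, 0, 0], [0, 0, 0, 0, 0, 0], [0, 0, 0, 0, 0, 0], [0, 0, 0, 0, 0, 0], [0, 0, 0, 0, 0, 0], [0, 0, 0, 0, 0, 0], [0, 0, 0, 0, 0, 0]],
])

```text
clock: 24.28
tool_pos: [0.4712, 0.2984, 0.1761]
orientation: [-179.9, 47.0, -84.7]
force: [0.3, -1.6, 3.3]
opening: 0.0002
gripper_force: 1.4
```

Call:
send_rows([
  [[0, 0, 0, 0, 0, 0], [0, 0, 0, 0, 0, 0], [0, 0, 0, 0, 0, 0]],
])

```text
clock: 24.53
tool_pos: [0.4712, 0.2984, 0.1761]
orientation: [-179.9, 47.0, -84.7]
force: [-0.5, -1.4, 2.9]
opening: 0.0006
gripper_force: 1.4
```

Call:
send_rows([
  [[-0.4, 0, -0.35, 0, 0, 0], [-0.8, 0, -0.75, 0, 0, 0], [-1.2, 0, -1.1, 0, 0, 0], [-1.6, 0, -1.5, 0, 0, 0], [-2, 0, -1.85, 0, 0, 0], [-2.4, 0, -2.2, 0, 0, 0], [-2.4, 0, -2.2, 0, 0, 0]],
])

```text
clock: 25.12
tool_pos: [0.4715, 0.2989, 0.2101]
orientation: [-179.7, 47.1, -84.6]
force: [-0.7, -0.0, 0.3]
opening: 0.0003
gripper_force: 0.0
```

Call:
send_rows([
  [[0, 0, -3, 0, 0, 0], [0, 0, -6, 0, 0, 0], [0, 0, -9, 0, 0, 0], [0, 0, -12, 0, 0, 0], [0, 0, -16, 0, 0, 0], [0, 0, -20, 0, 0, 0], [0, 0, -24, 0, 0, 0], [0, 0, -24, 0, 0, 0]],
])

```text
clock: 25.78
tool_pos: [0.4887, 0.1194, 0.377]
orientation: [-179.3, 46.8, -84.4]
force: [0.6, 0.2, 0.6]
opening: 0.0002
gripper_force: 0.0
```

Run:
```python
from d import *
print(cur()[0],edge())
for n in C:
    a=C[n]["img"].astype(int);b=ctrl.snapshot(n)["img"].astype(int);d=np.abs(a-b).max(2)
    for nm,Q in(("roller",rect(80,110,5,45,165)),("bay",rect(48,165,-145,145,165)),("lid edge",np.array([[-16,-165,482],[-16,165,482],[178,165,179],[178,-165,179]])/1e3),("hood",rect(-94,58,-25,85,100))):
        m=np.zeros((400,640),np.uint8);cv2.fillConvexPoly(m,cv2.convexHull(proj(n,tow(I if nm=="hood" else P,Q)).astype(np.int32)),1)
        print(n,nm,m.sum(),(d[m>0]>30).sum())
```

```text
[0.48872386 0.11936296 0.37695285] [-86.92  30.89 357.02]
top roller 131 0
top bay 3236 0
top lid edge 3815 1
top hood 1501 105
side roller 132 0
side bay 3191 0
side lid edge 8312 14
side hood 1043 1023
```

Call:
send_rows([
  [[0, 0, -3, 0, 0, 0], [0, 0, -6, 0, 0, 0], [0, 0, -6, 0, 0, 0], [0, 0, -6, 0, 0, 0], [0, 0, -6, 0, 0, 0]],
])

```text
clock: 26.3
tool_pos: [0.4904, 0.081, 0.4119]
orientation: [180.0, 47.1, -84.8]
force: [-0.0, -0.6, 1.0]
opening: 0.0005
gripper_force: 0.0
```

```bash
python3 -c "
from plant import ctrl
print(ctrl.get_obs()['force']);print(ctrl.close_job())"
```

```text
[-0.04105376 -0.59432089  1.04286707]
the job is handed in; nothing more can be done
None
```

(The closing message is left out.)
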